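Load two drying boards onto the post stand

ROBOT

A 6-joint arm with a two-finger parallel gripper is mounted at the origin on the work surface. World frame = base frame: x ahead of the robot, y to its left, z up, the work surface at z = 0. Lengths are in mm, angles in rad, forces in N, time in s.
With the tool pointing down it reaches from about 350 to 775 mm from the base axis. Payload 7.3 kg.
Tool frame: the origin (TCP) lies between the finger pads; the fingertips stand 22 mm ahead of it and the grasp point (between the pads) lies 3 mm ahead of it (nose_length is the distance from the TCP to the fingertips, in mm); z points along the fingers, y is the direction in which the jaws open and shut (so a half turn about z gives the same grasp; the last joint's range is limited). The gripper opens to 92 mm and grips with 3 to 60 N. Pads are 19 mm wide; open, the fingers measure 130 mm over their backs; the gripper's body (75 mm by 190 mm) begins 47 mm behind the grasp point.
Start: joints at [-1.313, 0.342, 1.524, -0, 1.275, -0.146], TCP at [206.304, -482.785, 248.741] pointing down, gripper open.
Joint ranges: [-2.53, 2.53], [-0.77, 2.02], [0.04, 2.7], [-1, 4.14], [0.28, 2.66], [-3.11, 3.11]. Speed limits (rad/s): [2.57, 2.57, 3.14, 3.14, 3.14, 3.14].

INTERFACE

Orientations are given as [roll, pitch, yaw] about the fixed x, y, z axes, in that order (R = Rz(yaw) Ry(pitch) Rx(roll)).
In Python, from plant import get_obs, capture, close_job, nose_length gives the robot as it stands.
- The arm moves only by the tool step_arm, never from a script. Its argument "increments" is text: rows parted by semicolons, each of 7 numbers parted by spaces: the turn, a rotation vector about the tool's x, y, z in rad, then the shift along the tool's x, y, z in mm, then the opening, from -1 (shut) to 1 (fully open). A call has 1 to 20 rows; each row is the pose to reach, as a shift and turn from the pose commanded when the call began, along the tool's axes at that moment; what a row does not reach only later rows make up. A row lasts 1/8 s, in which the tool goes at most 62.5 mm and 10.7 degrees, less where a joint would pass 70% of its speed; a pose out of reach is approached as far as the arm can. A call with a gripper value outside its range is refused whole. The fingers move at their own pace and stop on an object; the grip force is fixed at half the most. Time passes only in rows, so rows that repeat a pose let the fingers close. It gives the time, the measured TCP pose, the force and the opening at its end, in the units of the state.
- get_obs(): the state, without advancing time (a new reading comes with each control period).
- capture(name): name is "scene" or "top" or "wrist"; returns a dict with "frame" (400x640x3 uint8, red, green, blue), "K" (3x3 intrinsics, pixels), "extrinsics" (4x4, takes a point from world to camera coordinates); the wrist camera has in their place "tool_from_camera" (4x4, takes a point from camera to tool coordinates, whose origin is the TCP and whose axes are the flange's). Camera axes: x right, y down, z forward; pixel columns grow to the right and rows downward; lengths in mm; the calibration is good to about 2 mm. A picture is of the moment at which its call begins: read the wrist's pose just before it. There is no depth.
- close_job(): hands the job in, once; it reports no verdict.
The state is a dict: "time": time; "joint_positions": joint angles; "dq": joint speeds; "tau": joint torques, N m; "tool_pos": TCP position; "tcp_rot": TCP orientation; "contact_force": force on the tool from outside, world axes, zero at the start; "moment": the same for the moment, N m; "grip_width": finger opening in mm.
Only numpy, scipy, OpenCV 4.12 (cv2) and the standard library are available. Lean on these libraries where they do the work, as an engineer would, in place of code of your own. Each camera call takes 0.05 s, during which the arm holds its last target.

TASK

Two boards carry freshly inked prints and have to go on the four-post drying stand. Holding it by its grip bar, lower the green board (wide holes) over all four posts until it rests fully home on the black collars before you let go, then do the same with the yellow board (narrow holes), so that it rests on the shoulders higher up the posts. Keep both boards level all the while, leave the ink jars and the squeegee where they are, and finish with both boards let go and at rest.

Things in the scene. Friction and masses are not known exactly. Their poses are not given: they have to be found in the camera images.
- stand: Four-post drying stand, fixed to the table (place and yaw vary). Origin: centre of its underside, on the table; x along its long side, z up; the same turned half round. Dark steel base 176 (x) x 116 (y) x 8 mm. Four stepped posts at x = +-70, y = +-43 mm, 132 mm tall: black collar, steel shank, brass pin.
- collar_level (a point): Middle of the stand, 28 mm above the table, level with the flat tops of the four black collars (26 mm diameter, from 8 to 28 mm height) on which the green board's underside rests when home; its grip point is then 58 mm above the table.
- shoulder_level (a point): Middle of the stand, 102 mm above the table, level with the shoulders: the flat tops, rim rounded 1 mm, of the steel shanks (16 mm diameter, from 28 to 102 mm). The yellow board's underside rests there when home, its grip point 132 mm above the table. Above it the brass pins, 8 mm diameter, reach 132 mm, the last 8 mm tapering to 4 mm.
- green_board_grip (a point): Centre of the wooden grip bar on top of the green drying board (about 0.2 to 0.45 kg), 30 mm above the board's underside. The bar is 60 mm long (x), 20 mm wide (y) and 44 mm high, from 8 to 52 mm above the underside; pinch it across its 20 mm width. x along the board's long side, z up out of the board.
- green_board_plate (a point): Centre of the green board's plate, 4 mm above its underside: 180 (x) x 124 (y) x 8 mm, flat on the table at the start, four through holes of 21 mm diameter at x = +-70, y = +-43 mm. A thin printed tile on either side of the bar. The same turned half round. Its holes pass the shanks with 2.5 mm to spare all round. Goes on first.
- yellow_board_grip (a point): Centre of the wooden grip bar on top of the yellow drying board (about 0.2 to 0.45 kg), 30 mm above the board's underside. The bar is 60 mm long (x), 20 mm wide (y) and 44 mm high, from 8 to 52 mm above the underside; pinch it across its 20 mm width. x along the board's long side, z up out of the board.
- yellow_board_plate (a point): Centre of the yellow board's plate, 4 mm above its underside: 180 (x) x 124 (y) x 8 mm, flat on the table at the start, four through holes of 13 mm diameter at x = +-70, y = +-43 mm. A thin printed tile on either side of the bar. The same turned half round. Its holes pass the pins with 2.5 mm to spare all round, but not the shanks. Goes on second.
- blue_jar_c (a point): Centre of a white ink jar with a blue lid, 64 mm diameter, 85 mm tall, standing on the table (point 42 mm up). Bystander.
- orange_jar_c (a point): Centre of a white ink jar with an orange lid, 64 mm diameter, 85 mm tall, standing on the table (point 42 mm up). Bystander.
- squeegee_c (a point): Centre of a squeegee's wooden grip, 35 x 160 x 22 mm, lying on the table with its black rubber blade along one long side, 47 mm from this point at its edge (point 11 mm up). Bystander.
There are look-alikes about, which are no part of the job. Leave any pink look-alike of the part that bears green_board_grip alone. Of the things that look like the stand, the smaller one is meant.

How it is judged (in metres and radians):
On the way, in this order (a step that is already met when the one before it is completed fails the run):
1. the green board is over all four posts and home on the black collars while still held (x of green_board_grip in the frame of stand between -0.008 and 0.008 m and y of green_board_grip in the frame of stand between -0.008 and 0.008 m and z of green_board_grip in the frame of stand between 0.054 and 0.062 m and angle between the x axis of green_board_grip and the x axis of stand, either way round below 0.08 rad and angle between green_board_grip's own z axis and vertical below 0.05 rad and contact force between the fingers and green_board above 0.5 N), for 0.1 s.
2. the yellow board is over all four posts and home on the shoulders while still held, the green one still home (x of yellow_board_grip in the frame of stand between -0.008 and 0.008 m and y of yellow_board_grip in the frame of stand between -0.008 and 0.008 m and z of yellow_board_grip in the frame of stand between 0.128 and 0.136 m and angle between the x axis of each of yellow_board_grip, green_board_grip and the x axis of stand, either way round below 0.08 rad and angle between each of yellow_board_grip, green_board_grip's own z axis and vertical below 0.05 rad and x of green_board_grip in the frame of stand between -0.008 and 0.008 m and y of green_board_grip in the frame of stand between -0.008 and 0.008 m and z of green_board_grip in the frame of stand between 0.054 and 0.062 m and contact force between the fingers and yellow_board above 0.5 N), for 0.1 s.
At the end, for the whole second after the job is handed in: Both boards threaded on all four posts, centred on the stand within 8 mm, square to it (either way round) within 0.08 rad, level within 0.05 rad, let go and at rest: the green board's grip point within 4 mm of 58 mm height, the yellow board's within 4 mm of 132 mm (x of green_board_grip in the frame of stand between -0.008 and 0.008 m and y of green_board_grip in the frame of stand between -0.008 and 0.008 m and z of green_board_grip in the frame of stand between 0.054 and 0.062 m and angle between the x axis of each of green_board_grip, yellow_board_grip and the x axis of stand, either way round below 0.08 rad and angle between each of green_board_grip, yellow_board_grip's own z axis and vertical below 0.05 rad and x of yellow_board_grip in the frame of stand between -0.008 and 0.008 m and y of yellow_board_grip in the frame of stand between -0.008 and 0.008 m and z of yellow_board_grip in the frame of stand between 0.128 and 0.136 m and linear speed of each of green_board, yellow_board below 0.02 m/s and angular speed of each of green_board, yellow_board below 0.1 rad/s); the robot touches nothing.
It fails at once if a board with wet prints is tipped more than about 20 degrees (angle between any of green_board_grip, yellow_board_grip's own z axis and vertical above 0.35 rad).
It fails at once if an ink jar or the squeegee is shifted by more than 30 mm (distance of any of blue_jar_c, orange_jar_c, squeegee_c from where it was at the start of the episode above 0.03 m).
It also fails if it takes over 70 s, if anything falls off the work surface, if the arm or the gripper's body presses on something with over 40 N, if the wrist force passes 120 N, or if a joint passes its speed limit or range.

## Working session

There is one attempt and no reset: what is moved stays moved. The work goes in short steps, Python scripts to look and compute and a tool call to move; the robot and the scene stay as the last step left them, time stands still between calls to the robot, and variables do not carry over. Pictures are saved under pics/ and viewed, and the job is handed in when it is done.

Besides the shell and the picture viewer there is one more tool, called after ">>>" in YAML: its name, and indented under it one key for each argument. step_arm: Moves the arm, as the interface text tells. Its arguments: {"type":"object","properties":{"increments":{"type":"string"}},"required":["increments"]}

```bash
mkdir -p pics
python3 - <<'E'
from plant import get_obs,capture,nose_length
import cv2,numpy as np
print(get_obs(),nose_length if not callable(nose_length) else nose_length())
for n in("scene","top","wrist"):
    c=capture(n); cv2.imwrite(f"pics/{n}0.png",c["frame"][:,:,::-1])
    print(n,c["K"].round(1).tolist(),np.round(c.get("extrinsics",c.get("tool_from_camera")),3).tolist())
E
```

```text
{'time': 0.0, 'joint_positions': array([-1.31302844e+00,  3.42700172e-01,  1.52500867e+00, -1.41577963e-05,
        1.27543309e+00, -1.46011953e-01]), 'dq': array([-0.00084064, -0.00121648,  0.00298529, -0.00108746,  0.00204444,
       -0.00015085]), 'tau': array([-1.24550301e-03, -4.31246173e+01, -2.44222587e+01,  7.16038956e-02,
        5.59325656e-02, -1.30313178e-04]), 'tool_pos': array([ 206.1836265 , -482.40332613,  248.05957338]), 'tcp_rot': array([-3.14005790e+00, -2.12014664e-04,  4.03783813e-01]), 'contact_force': array([-0.57782978,  0.46174696,  0.13683962]), 'moment': array([-0.00570934, -0.01365193,  0.01469794]), 'grip_width': 91.92783998077164} 22.0
scene [[426.2, 0.0, 316.7], [0.0, 426.2, 201.5], [0.0, 0.0, 1.0]] [[-0.299, 0.954, -0.009, 128.58], [0.82, 0.252, -0.514, -339.783], [-0.488, -0.161, -0.858, 1464.394], [0.0, 0.0, 0.0, 1.0]]
top [[428.5, 0.0, 315.0], [0.0, 428.5, 200.3], [0.0, 0.0, 1.0]] [[-0.02, -1.0, -0.001, 21.695], [-0.992, 0.02, -0.128, 488.014], [0.128, -0.001, -0.992, 983.778], [0.0, 0.0, 0.0, 1.0]]
wrist [[302.4, 0.0, 319.7], [0.0, 302.4, 199.4], [0.0, 0.0, 1.0]] [[-0.0, -0.969, -0.246, 64.589], [1.0, -0.0, -0.001, 0.485], [0.001, -0.246, 0.969, -135.448], [0.0, 0.0, 0.0, 1.0]]
```

View pics/scene0.png

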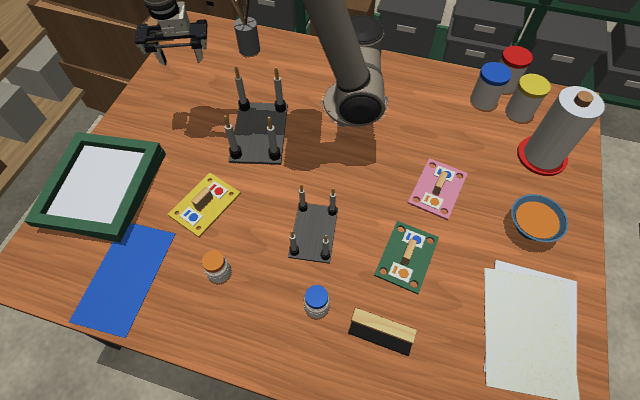

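View pics/top0.png

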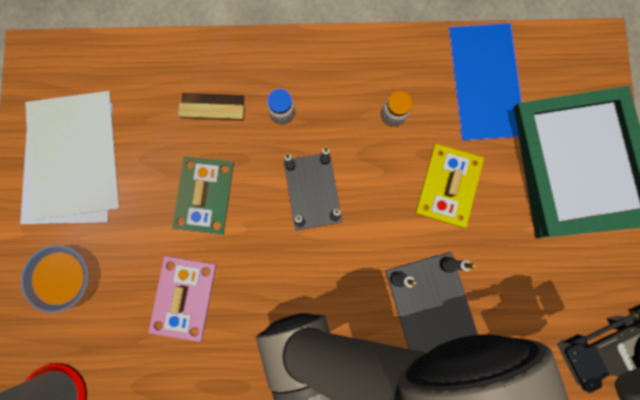

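View pics/wrist0.png

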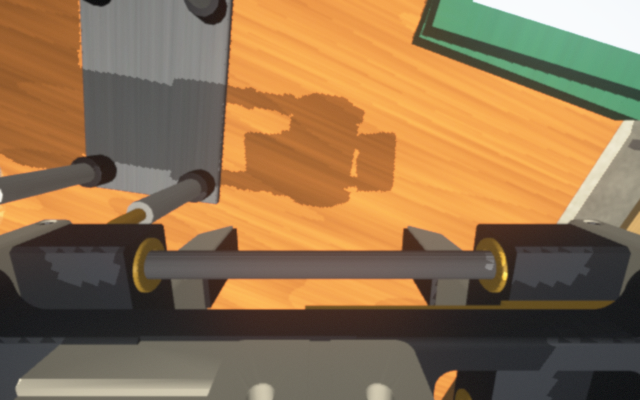

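Scene and top views: green board at top (204,195), its pink look-alike at (182,300), and yellow board at (451,185). There are two stand candidates: a small one at top (314,190) and a larger one at (430,300). The smaller one is meant. I'll confirm with enlarged crops.

Run:
```python
import cv2,numpy as np
t=cv2.imread("pics/top0.png");s=cv2.imread("pics/scene0.png")
def crop(im,x,y,w,h,n,k):
    c=cv2.resize(im[y:y+h,x:x+w],None,fx=k,fy=k,interpolation=cv2.INTER_CUBIC)
    for i in range(0,w,10):
        cv2.putText(c,str(x+i),(i*k,8),0,.3,(255,255,255),1) if i%20==0 else 0; cv2.line(c,(i*k,10),(i*k,14),(255,255,255),1)
    for j in range(0,h,10): cv2.putText(c,str(y+j),(0,j*k+4),0,.3,(255,255,255),1)
    cv2.imwrite("pics/"+n,c)
crop(t,165,145,80,100,"t_green.png",6)
crop(t,410,135,80,100,"t_yel.png",6)
crop(t,275,140,75,100,"t_st.png",6)
crop(s,365,210,85,90,"s_green.png",6)
crop(s,160,165,90,75,"s_yel.png",6)
crop(s,280,175,70,95,"s_st.png",6)
a=[cv2.imread("pics/"+n) for n in("t_green.png","t_yel.png","t_st.png","s_green.png","s_yel.png","s_st.png")]
```

```text
(no output)
```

View pics/t_green.png

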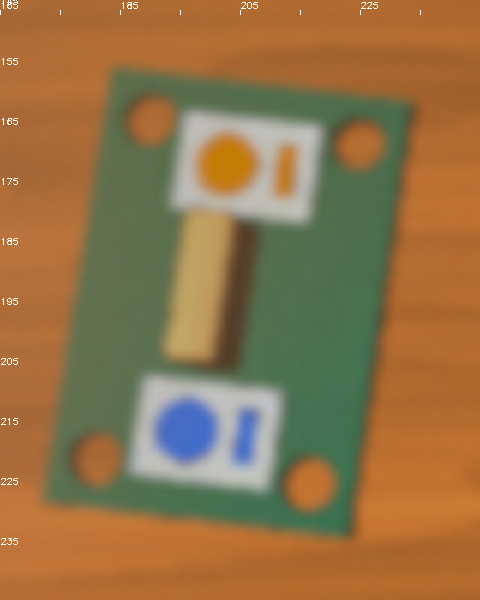

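View pics/t_yel.png

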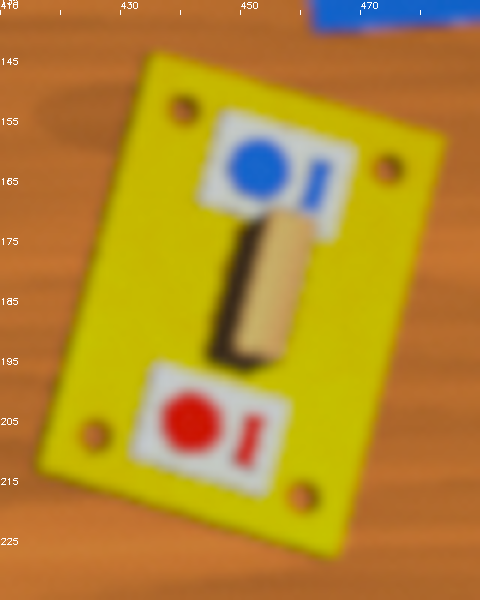

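View pics/t_st.png

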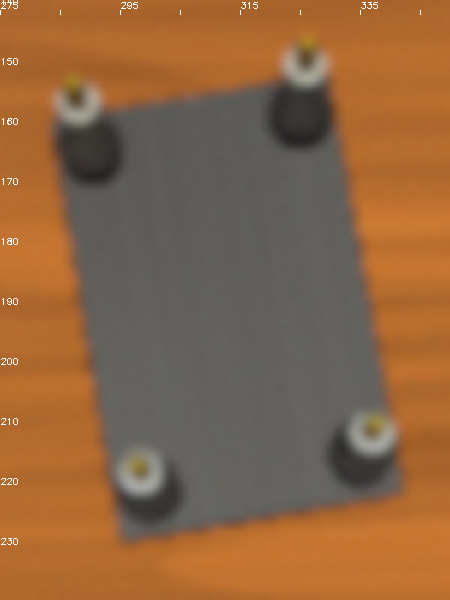

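View pics/s_green.png

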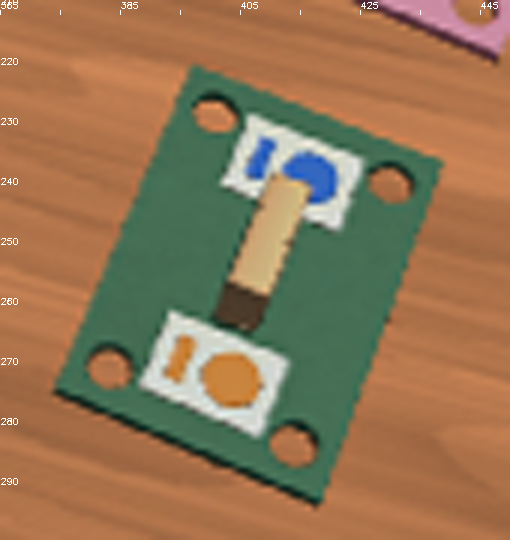

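View pics/s_st.png

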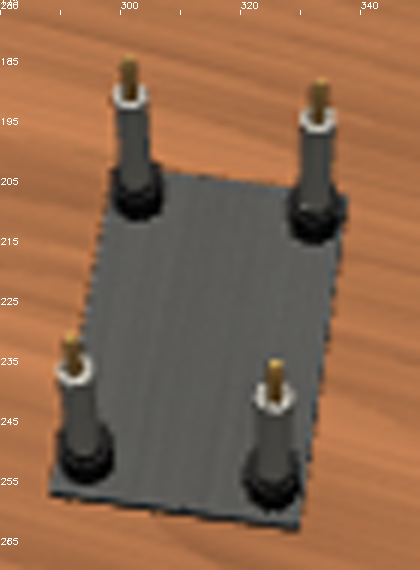

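View pics/s_yel.png

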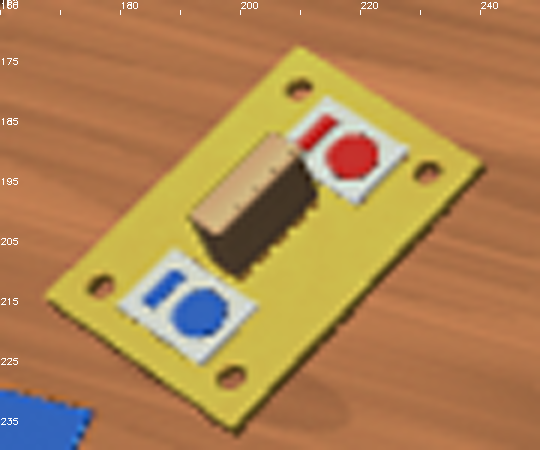

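The crops confirm the targets: the green board has wide holes, the yellow has narrow holes, and the small stand has brass pins and white shoulders. Triangulating the points I read off.

```bash
cat > h.py <<'E'
import numpy as np,cv2
from plant import get_obs,capture
from scipy.spatial.transform import Rotation as R
CAL={}
def cal(n):
    if n not in CAL: c=capture(n); CAL[n]=(c["K"],c["extrinsics"])
    return CAL[n]
def tri(a,b):
    (K1,E1),(K2,E2)=cal("top"),cal("scene")
    X=cv2.triangulatePoints(K1@E1[:3],K2@E2[:3],np.array(a,float).T,np.array(b,float).T)
    return (X[:3]/X[3]).T
def onz(K,E,p,z):
    p=np.atleast_2d(p).astype(float); d=np.c_[p,np.ones(len(p))]@np.linalg.inv(K).T@E[:3,:3]
    o=-E[:3,:3].T@E[:3,3]; return o+d*((z-o[2])/d[:,2])[:,None]
def fit(P):  # P order: TL(far,+y),TR(far,-y),BR,BL -> centre,yaw of long axis
    P=P[:,:2]; M=np.array([[70,43],[70,-43],[-70,-43],[-70,43]],float)
    c=P.mean(0); Q=P-c; H=M.T@Q; yaw=np.arctan2(H[0,1]-H[1,0],H[0,0]+H[1,1])
    Rm=np.array([[np.cos(yaw),-np.sin(yaw)],[np.sin(yaw),np.cos(yaw)]])
    return c.round(1),round(yaw,4),(P-(c+M@Rm.T)).round(1).tolist()
E
python3 - <<'E'
from h import *
D={"green":([(190.2,165),(225,169.3),(216.8,225.8),(181.3,221.7),(198.2,192.5)],[(414,284.2),(383.3,271.2),(400.8,229.2),(430.2,240.7),(410,249.2)],8),
"yellow":([(440.7,153.2),(474.7,163.2),(460.5,217.8),(426,207.7),(456,182.3)],[(198.5,227.8),(176.8,212.8),(210,179.8),(231.3,193.7),(201.2,195.8)],8),
"stand":([(287.8,157.1),(325.8,151),(336.8,212.3),(298.3,218.6)],[(325.8,241.3),(292.5,236.8),(301.7,190.8),(333,194.8)],102)}
for k,(a,b,z) in D.items():
    X=tri(a,b);print(k,X.round(1).tolist());print(' tri',fit(X[:4]))
    for n,p in(("top",a),("scene",b)): print(' ',n,fit(onz(*cal(n),p[:4],z)))
E
```

```text
green [[585.5, 317.3, 4.4], [573.2, 231.9, 3.2], [434.6, 251.1, 2.6], [446.2, 336.8, 3.2], [510.3, 284.6, 46.9]]
 tri (array([509.9, 284.2]), np.float64(-0.1383), [[0.3, 0.1], [-0.1, -0.1], [-0.0, -0.3], [-0.2, 0.3]])
  top (array([509.3, 282.8]), np.float64(-0.1366), [[0.2, 0.2], [-0.5, 0.0], [0.2, -0.3], [0.1, 0.1]])
  scene (array([512.1, 284.1]), np.float64(-0.1375), [[-0.4, -0.1], [-0.3, 0.0], [0.6, 0.0], [0.1, 0.0]])
yellow [[601.9, -298.9, 8.0], [575.4, -381.1, 7.0], [441.8, -337.2, 7.8], [468.1, -255.8, 6.4], [521.9, -318.0, 48.4]]
 tri (array([ 521.8, -318.2]), np.float64(-0.3137), [[0.3, 0.1], [0.3, -0.3], [-0.2, 0.3], [-0.4, -0.1]])
  top (array([ 521.8, -318.5]), np.float64(-0.3127), [[0.3, -0.1], [0.1, -0.1], [-0.0, 0.1], [-0.4, 0.1]])
  scene (array([ 522.1, -317.4]), np.float64(-0.3167), [[-0.1, -0.1], [0.6, -0.2], [-0.3, 0.1], [-0.1, 0.2]])
stand [[578.2, 71.3, 99.6], [590.7, -14.1, 98.7], [452.0, -35.2, 100.1], [439.7, 49.9, 100.6]]
 tri (array([515.2,  18. ]), np.float64(0.1501), [[0.3, 0.3], [-0.1, -0.0], [-0.4, -0.2], [0.2, -0.1]])
  top (array([514.8,  17.8]), np.float64(0.1496), [[0.1, 0.2], [-0.5, 0.1], [-0.2, 0.0], [0.5, -0.3]])
  scene (array([516.3,  18.5]), np.float64(0.1522), [[0.3, 0.1], [0.2, 0.1], [-0.5, -0.2], [-0.1, -0.1]])
```

```bash
cat >> h.py <<'E'
import json,os
def cmd(): return json.load(open("cmd.json"))
def setcmd(*p): json.dump(list(p),open("cmd.json","w"))
def inc(x,y,z,yaw):
    cx,cy,cz,cw=cmd(); c,s=np.cos(cw),np.sin(cw); dx,dy=x-cx,y-cy
    print("rotz %.4f  shift %.1f %.1f %.1f"%(-(yaw-cw),c*dx+s*dy,s*dx-c*dy,-(z-cz)))
def apply(rz,a,b,d):  # update commanded
    cx,cy,cz,cw=cmd(); c,s=np.cos(cw),np.sin(cw)
    setcmd(cx+c*a+s*b,cy+s*a-c*b,cz-d,cw-rz); print("cmd",np.round(cmd(),4))
def wristshot(name):
    o=get_obs(); c=capture("wrist"); cv2.imwrite("pics/"+name,c["frame"][:,:,::-1])
    T=np.eye(4);T[:3,:3]=R.from_euler("xyz",o["tcp_rot"]).as_matrix();T[:3,3]=o["tool_pos"]
    E=np.linalg.inv(T@c["tool_from_camera"]); np.savez("pics/"+name+".npz",K=c["K"],E=E)
    print(o["time"],o["tool_pos"].round(2),o["tcp_rot"].round(4),o["contact_force"].round(1),round(o["grip_width"],1)); return c["K"],E
def proj(K,E,P):
    q=(E[:3,:3]@np.asarray(P,float).T).T+E[:3,3]; q=q@K.T; return q[:,:2]/q[:,2:]
def model(c,yaw,z):
    M=np.array([[70,43],[70,-43],[-70,-43],[-70,43]],float)
    Rm=np.array([[np.cos(yaw),-np.sin(yaw)],[np.sin(yaw),np.cos(yaw)]]); return np.c_[M@Rm.T+c,np.full(4,z)]
E
python3 - <<'E'
from h import *
setcmd(206.304,-482.785,248.741,0.4038)
inc(441,-292,330,-0.314)
print(tri([(409,282),(472,266)],[(270,120),(228,118)]).round())
K,E=cal("top")
for n,p in(("blue",(279,98)),("orange",(400,100))): print(n,onz(K,E,p,85).round())
E
```

```text
rotz 0.7178  shift 290.8 -83.2 -81.3
[[ 304. -172.  182.]
 [ 331. -293.  181.]]
blue [[722.  91.  85.]]
orange [[ 711. -189.   85.]]
```

>>> step_arm:
  increments: "0 0 0.18 60 -20 -60 1; 0 0 0.36 120 -40 -81 1; 0 0 0.54 180 -55 -81 1; 0 0 0.718 240 -70 -81 1; 0 0 0.718 291 -83 -81 1; 0 0 0.718 291 -83 -81 1; 0 0 0.718 291 -83 -81 1; 0 0 0.718 291 -83 -81 1; 0 0 0.718 291 -83 -81 1"

```text
time: 1.48
tool_pos: [440.5, -292.9, 329.7]
tcp_rot: [3.141, 0.0, -0.316]
contact_force: [-0.5, -1.1, 0.3]
grip_width: 92.0
```

Run:
```python
from h import *
apply(0.718,291,-83,-81)
wristshot("w_yel.png"); inc(430,5,330,0.15)
```

```text
cmd [ 4.412882e+02 -2.921219e+02  3.297410e+02 -3.142000e-01]
1.475 [ 440.46 -292.95  329.72] [ 3.1414e+00  2.0000e-04 -3.1590e-01] [-0.5 -1.1  0.3] 92.0
rotz -0.4642  shift -102.6 -279.1 -0.3
```

View pics/w_yel.png

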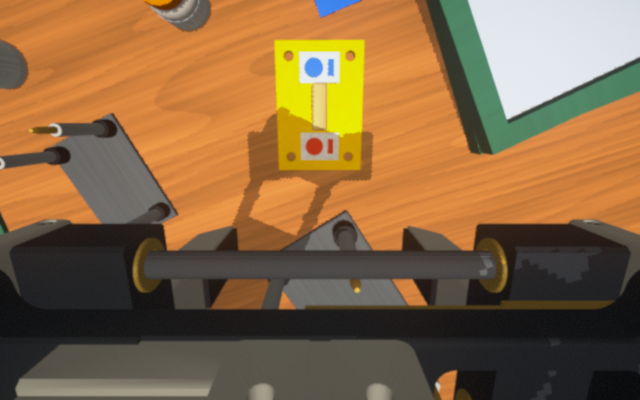

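The wrist view shows the yellow board at about (320,105), roughly square in the image. Next is the stand.

>>> step_arm:
  increments: "0 0 -0.18 -20 -60 0 1; 0 0 -0.36 -40 -120 0 1; 0 0 -0.464 -60 -180 0 1; 0 0 -0.464 -85 -235 0 1; 0 0 -0.464 -103 -279 0 1; 0 0 -0.464 -103 -279 0 1; 0 0 -0.464 -103 -279 0 1; 0 0 -0.464 -103 -279 0 1; 0 0 -0.464 -103 -279 0 1"

```text
time: 2.65
tool_pos: [429.7, 4.0, 329.6]
tcp_rot: [3.141, 0.0, 0.148]
contact_force: [0.1, -0.2, -0.3]
grip_width: 91.8
```

```bash
python3 - <<'E'
from h import *
apply(-0.464,-103,-279,0)
wristshot("w_st.png"); inc(425,296,330,-0.138)
def crop(src,x,y,w,h,n,k):
    im=cv2.imread("pics/"+src)
    c=cv2.resize(im[y:y+h,x:x+w],None,fx=k,fy=k,interpolation=cv2.INTER_CUBIC)
    for i in range(0,w,20): cv2.putText(c,str(x+i),(i*k,8),0,.3,(255,255,255),1); cv2.line(c,(i*k,10),(i*k,14),(255,255,255),1)
    for j in range(0,h,20): cv2.putText(c,str(y+j),(0,j*k+4),0,.3,(255,255,255),1)
    cv2.imwrite("pics/"+n,c)
crop("w_yel.png",265,30,110,150,"w_yel_c.png",4)
crop("w_st.png",230,0,180,210,"w_st_c.png",3)
E
cat >> h.py <<'E'
def crop(src,x,y,w,h,n,k):
    im=cv2.imread("pics/"+src)
    c=cv2.resize(im[y:y+h,x:x+w],None,fx=k,fy=k,interpolation=cv2.INTER_CUBIC)
    for i in range(0,w,20): cv2.putText(c,str(x+i),(i*k,8),0,.3,(255,255,255),1); cv2.line(c,(i*k,10),(i*k,14),(255,255,255),1)
    for j in range(0,h,20): cv2.putText(c,str(y+j),(0,j*k+4),0,.3,(255,255,255),1)
    cv2.imwrite("pics/"+n,c)
E
```

```text
cmd [4.295572e+02 5.052100e+00 3.297410e+02 1.498000e-01]
2.65 [429.69   3.96 329.56] [3.1415e+00 3.0000e-04 1.4780e-01] [ 0.1 -0.2 -0.3] 91.8
rotz 0.2878  shift 38.9 -288.4 -0.3
```

View pics/w_yel_c.png

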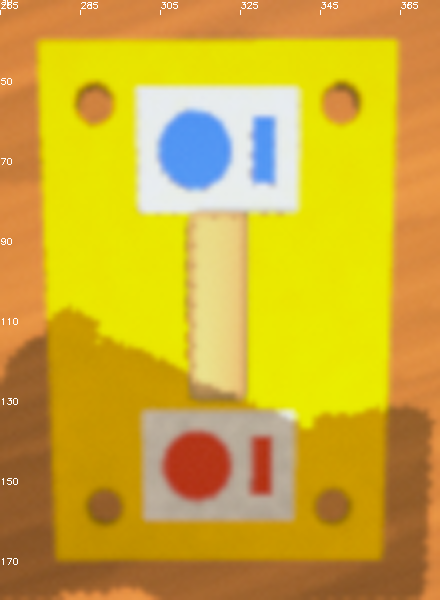

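View pics/w_st_c.png

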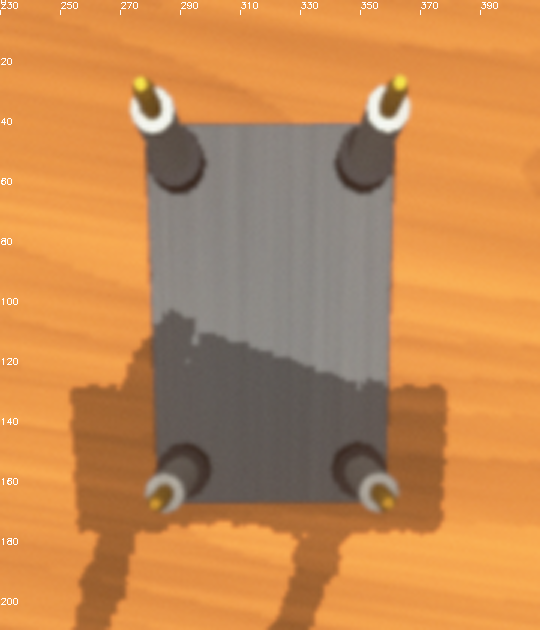

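The stand's shoulders in the wrist view are at about (280.5,36), (359,36), (356,164) and (285,164). The yellow holes are at (288,56), (350,56), (348,157) and (291,157). Next is the green look.

>>> step_arm:
  increments: "0 0 0.18 10 -60 0 1; 0 0 0.288 20 -120 0 1; 0 0 0.288 30 -180 0 1; 0 0 0.288 39 -240 0 1; 0 0 0.288 39 -288 0 1; 0 0 0.288 39 -288 0 1; 0 0 0.288 39 -288 0 1; 0 0 0.288 39 -288 0 1; 0 0 0.288 39 -288 0 1"

```text
time: 3.82
tool_pos: [425.6, 294.6, 329.9]
tcp_rot: [-3.142, -0.0, -0.14]
contact_force: [1.1, -0.1, 0.1]
grip_width: 91.9
```

Run:
```python
from h import *
apply(0.288,39,-288,0)
wristshot("w_gr.png"); crop("w_gr.png",240,10,150,190,"w_gr_c.png",3)
y=np.load("pics/w_yel.png.npz");print("yel",fit(onz(y["K"],y["E"],[(288.4,55.9),(350.1,55.6),(348.1,156.6),(290.9,156.6)],8)))
y=np.load("pics/w_st.png.npz");print("sh",fit(onz(y["K"],y["E"],[(280.5,36.2),(359.2,35.8),(355.8,163.8),(284.8,164.2)],102)))
print("tip",fit(onz(y["K"],y["E"],[(276.8,27.8),(363.2,27.2),(359.5,167.8),(281.8,167.8)],132)))
```

```text
cmd [ 4.251392e+02  2.956472e+02  3.297410e+02 -1.382000e-01]
3.825 [425.58 294.6  329.9 ] [-3.1416e+00 -4.0000e-04 -1.4020e-01] [ 1.1 -0.1  0.1] 91.9
yel (array([ 521.3, -320. ]), np.float64(-0.3138), [[-0.2, -0.0], [-0.0, 0.1], [-0.0, -0.1], [0.2, -0.0]])
sh (array([515.1,  15.6]), np.float64(0.1518), [[-0.2, -0.2], [-0.2, 0.1], [0.2, 0.4], [0.2, -0.3]])
tip (array([515.1,  15.4]), np.float64(0.1523), [[-0.1, -0.1], [0.0, 0.2], [-0.2, -0.1], [0.2, -0.0]])
```

View pics/w_gr_c.png

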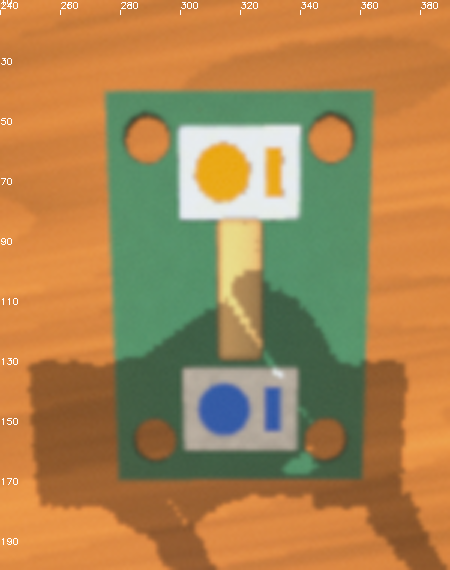

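Run:
```python
from h import *
y=np.load("pics/w_gr.png.npz");f=fit(onz(y["K"],y["E"],[(289,56),(350,55.7),(348,156.3),(291.3,156.3)],8));print(f)
print(get_obs()["tool_pos"],get_obs()["tcp_rot"])
K,E=y["K"],y["E"]; print(proj(K,E,[[*f[0],52]]))
inc(f[0][0],f[0][1]+1,34,f[1]+.002)
```

```text
(array([510.1, 282. ]), np.float64(-0.1387), [[-0.6, -0.5], [-0.2, 0.5], [0.3, 0.3], [0.4, -0.4]])
[425.5142764  294.75407971 329.89051836] [-3.14153996e+00 -3.36962296e-04 -1.39932177e-01]
[[319.56776726 106.44036411]]
rotz -0.0015  shift 85.9 0.8 295.7
```

Green centre is at about (510.3,283) with yaw -0.139. The wrist and fixed cameras disagree by about 2 mm in y, the same for all three objects, so the relative positions agree. Descending on the green bar.

>>> step_arm:
  increments: "0 0 0 50 0 30 1; 0 0 0 86 0 80 1; 0 0 0 86 0 140 1; 0 0 0 86 0 200 1; 0 0 0 86 0 250 1; 0 0 0 86 0 280 1; 0 0 0 86 0 294 1; 0 0 0 86 0 294 1; 0 0 0 86 0 294 1; 0 0 0 86 0 294 1; 0 0 0 86 0 294 1"

```text
time: 5.25
tool_pos: [510.7, 284.0, 36.6]
tcp_rot: [-3.141, -0.001, -0.138]
contact_force: [-0.7, -0.2, 0.1]
grip_width: 91.8
```

Run:
```python
from h import *
apply(0,86,0,294)
wristshot("w_gr2.png")
c=capture("scene");cv2.imwrite("pics/s1.png",c["frame"][:,:,::-1]);crop("s1.png",340,120,140,180,"s1c.png",4)
```

```text
cmd [ 5.103193e+02  2.837998e+02  3.574100e+01 -1.382000e-01]
5.25 [510.73 283.95  36.57] [-3.1409e+00 -1.4000e-03 -1.3820e-01] [-0.7 -0.2  0.1] 91.8
```

View pics/s1c.png

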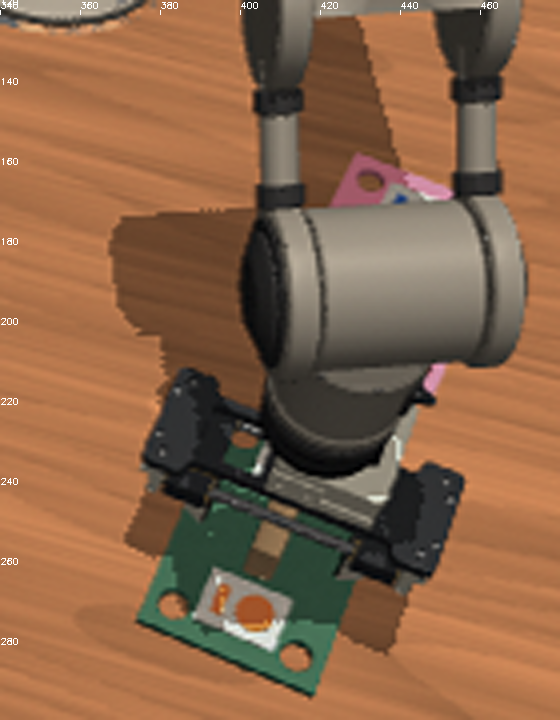

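View pics/w_gr2.png

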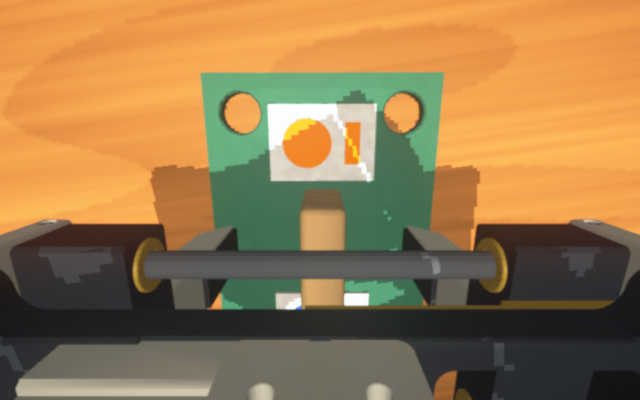

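Both views show the jaws straddling the bar. Closing.

>>> step_arm:
  increments: "0 0 0 0 0 2.5 1; 0 0 0 0 0 2.5 -1; 0 0 0 0 0 2.5 -1; 0 0 0 0 0 2.5 -1; 0 0 0 0 0 2.5 -1; 0 0 0 0 0 2.5 -1; 0 0 0 0 0 2.5 -1; 0 0 0 0 0 2.5 -1; 0 0 0 0 0 2.5 -1; 0 0 0 0 0 2.5 -1"

```text
time: 6.6
tool_pos: [510.3, 283.7, 33.2]
tcp_rot: [3.141, 0.0, -0.138]
contact_force: [0.1, -1.8, 0.9]
grip_width: 20.0
```

Run:
```python
from h import *
apply(0,0,0,2.5)
wristshot("w_gr3.png");crop("w_gr3.png",190,60,270,160,"w_gr3c.png",3)
```

```text
cmd [ 5.103193e+02  2.837998e+02  3.324100e+01 -1.382000e-01]
6.6 [510.29 283.71  33.17] [ 3.1414e+00  1.0000e-04 -1.3820e-01] [ 0.1 -1.8  0.9] 20.0
```

View pics/w_gr3c.png

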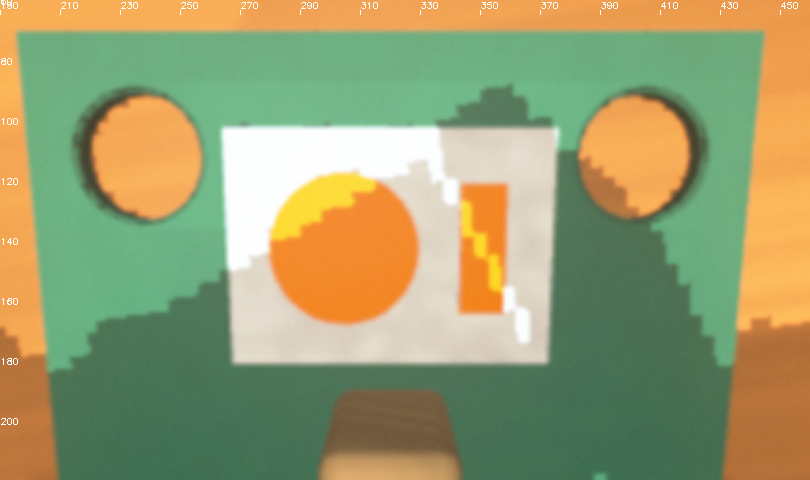

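Run:
```python
from h import *
y=np.load("pics/w_gr3.png.npz");P=onz(y["K"],y["E"],[(236,111.5),(404.7,111.5)],8);print(P, np.linalg.norm(P[0]-P[1]))
w=-.1382;a=np.array([np.cos(w),np.sin(w)]);b=np.array([np.sin(w),-np.cos(w)])
m=P.mean(0)[:2]-np.array([510.29,283.71]);print("tool x,y of front mid",m@a,m@b, "slope",np.arctan2((P[1]-P[0])[:2]@a,(P[1]-P[0])[:2]@b))
inc(510.3,283.7,270,-.138)
inc(515.2,16.9,235,.151)
```

```text
[[585.81955708 315.33805815   8.        ]
 [573.94162121 230.08400951   8.        ]] 86.07751257204653
tool x,y of front mid 70.4423056011628 1.3072628830224249 slope -0.00023288407383003092
rotz -0.0002  shift -0.0 0.1 -236.8
rotz -0.2892  shift 41.6 263.7 -201.8
```

>>> step_arm:
  increments: "0 0 0 0 0 -5 -1; 0 0 0 0 0 -20 -1; 0 0 0 0 0 -50 -1; 0 0 0 0 0 -85 -1; 0 0 0 0 0 -120 -1; 0 0 0 0 0 -155 -1; 0 0 0 0 0 -175 -1; 0 0 0 0 0 -182 -1; 0 0 0 0 0 -182 -1; 0 0 0 0 0 -182 -1"

```text
time: 7.9
tool_pos: [509.8, 283.6, 214.1]
tcp_rot: [3.14, 0.002, -0.138]
contact_force: [-1.3, -0.1, -2.6]
grip_width: 19.8
```

Run:
```python
from h import *
apply(0,0,0,-182)
wristshot("w_gr4.png")
inc(514.8,17.3,215,.151)
```

```text
cmd [ 5.103193e+02  2.837998e+02  2.152410e+02 -1.382000e-01]
7.9 [509.8  283.57 214.1 ] [ 3.1405e+00  1.8000e-03 -1.3820e-01] [-1.3 -0.1 -2.6] 19.8
rotz -0.2892  shift 41.2 263.3 0.2
```

View pics/w_gr4.png

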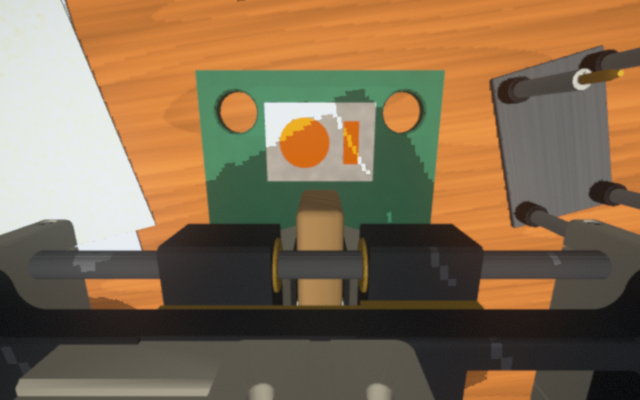

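The board hangs level and its holes are unmoved in the wrist view, at (238,111) and (403,111). Moving over the stand.

>>> step_arm:
  increments: "0 0 -0.02 2 10 0 -1; 0 0 -0.06 6 35 0 -1; 0 0 -0.1 12 70 0 -1; 0 0 -0.15 18 110 0 -1; 0 0 -0.2 25 150 0 -1; 0 0 -0.24 31 190 0 -1; 0 0 -0.27 37 225 0 -1; 0 0 -0.289 40 250 0 -1; 0 0 -0.289 41.2 261 0 -1; 0 0 -0.289 41.2 263.3 0 -1; 0 0 -0.289 41.2 263.3 0 -1; 0 0 -0.289 41.2 263.3 0 -1; 0 0 -0.289 41.2 263.3 0 -1; 0 0 -0.289 41.2 263.3 0 -1"

```text
time: 9.7
tool_pos: [514.8, 17.7, 215.2]
tcp_rot: [3.142, -0.0, 0.151]
contact_force: [-0.3, -0.1, -2.6]
grip_width: 19.9
```

Run:
```python
from h import *
apply(-.289,41.2,263.3,0)
wristshot("w5.png");crop("w5.png",190,60,270,160,"w5c.png",3)
for n,b in(("top",(260,120,110,140)),("scene",(250,130,130,150))):
    c=capture(n);cv2.imwrite(f"pics/{n}5.png",c["frame"][:,:,::-1]);crop(f"{n}5.png",*b,f"{n}5c.png",4)
```

```text
cmd [5.148541e+02 1.733440e+01 2.152410e+02 1.508000e-01]
9.7 [514.84  17.69 215.2 ] [ 3.1416 -0.      0.1514] [-0.3 -0.1 -2.6] 19.9
```

View pics/w5c.png

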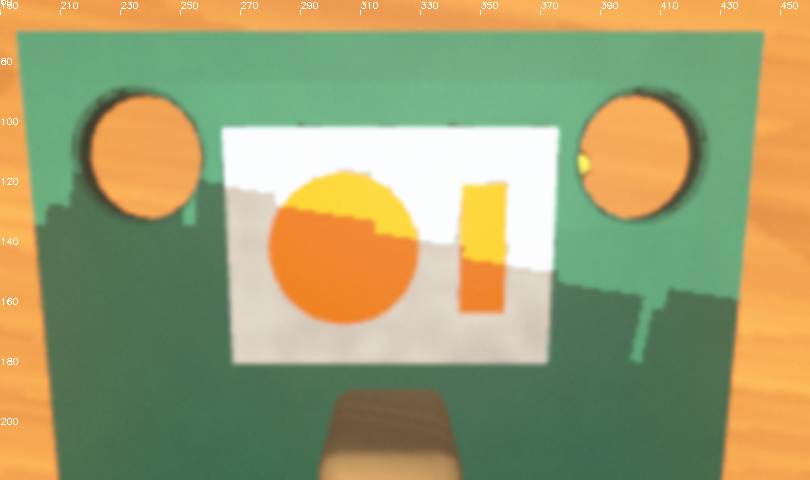

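View pics/scene5c.png

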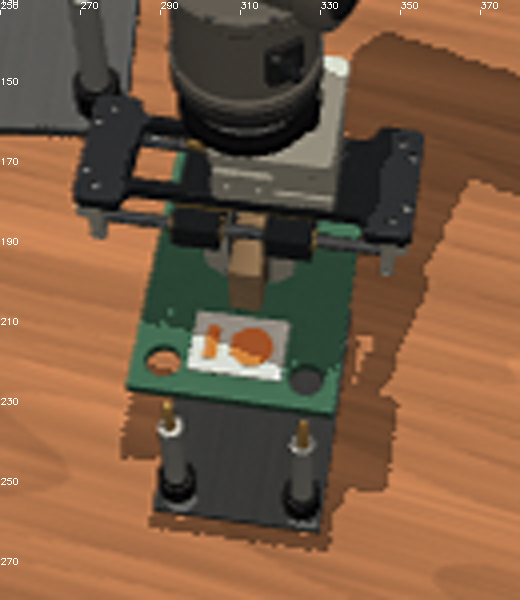

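View pics/top5c.png

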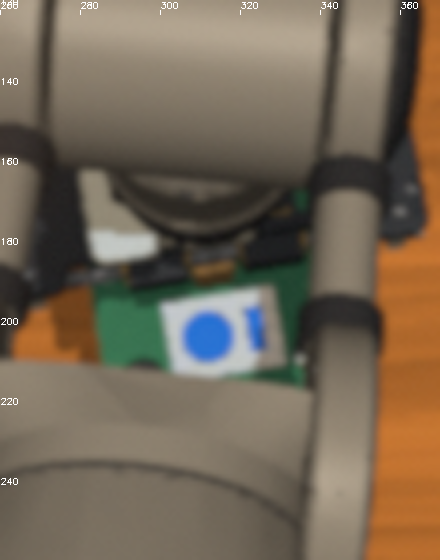

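Run:
```python
from h import *
K,E=cal("scene");H=onz(K,E,[(326.4,224.9),(290.6,219.9)],190);print("scene holes",H.round(1), (H.mean(0)[:2]-70*np.array([np.cos(.151),np.sin(.151)])).round(1))
S=onz(K,E,[(325.8,241.3),(292.5,236.8)],102);print("scene shoulders",S.round(1))
S=onz(K,E,[(250+303/4,130+440/4),(250+171/4,130+428/4)],102);print("again",S.round(1))
y=np.load("pics/w5.png.npz");P=onz(y["K"],y["E"],[(236,111.5),(404.7,111.5)],190);print("wrist holes",P.round(1))
print("wrist pin",onz(y["K"],y["E"],[(385.2,114.6)],132).round(1))
```

```text
scene holes [[578.4  72.2 190. ]
 [590.6 -13.2 190. ]] [515.3  19. ]
scene shoulders [[579.3  71.8 102. ]
 [592.2 -13.3 102. ]]
again [[575.8  70.6 102. ]
 [592.5 -12.5 102. ]]
wrist holes [[577.9  69.8 190. ]
 [590.9 -15.3 190. ]]
wrist pin [[591.1 -17.5 132. ]]
```

All cameras agree that holes and posts line up within about 1 mm. I'll lower partway so only the pins enter, then check.

>>> step_arm:
  increments: "0 0 0 0 -0.3 15 -1; 0 0 0 0 -0.3 35 -1; 0 0 0 0 -0.3 55 -1; 0 0 0 0 -0.3 68 -1; 0 0 0 0 -0.3 72 -1; 0 0 0 0 -0.3 72 -1; 0 0 0 0 -0.3 72 -1; 0 0 0 0 -0.3 72 -1"

```text
time: 10.9
tool_pos: [515.1, 17.6, 143.8]
tcp_rot: [3.141, -0.001, 0.151]
contact_force: [0.1, -0.2, -2.9]
grip_width: 19.7
```

Run:
```python
from h import *
apply(0,0,-.3,72)
wristshot("w6.png");crop("w6.png",190,60,270,160,"w6c.png",3)
c=capture("scene");cv2.imwrite("pics/scene6.png",c["frame"][:,:,::-1]);crop("scene6.png",265,190,90,90,"scene6c.png",6)
```

```text
cmd [5.148091e+02 1.763100e+01 1.432410e+02 1.508000e-01]
10.9 [515.12  17.59 143.76] [ 3.1412e+00 -1.1000e-03  1.5080e-01] [ 0.1 -0.2 -2.9] 19.7
```

View pics/w6c.png

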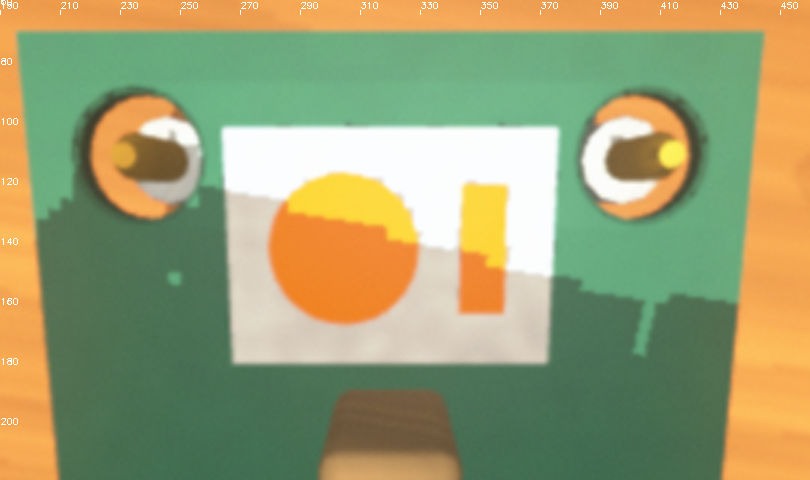

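View pics/scene6c.png

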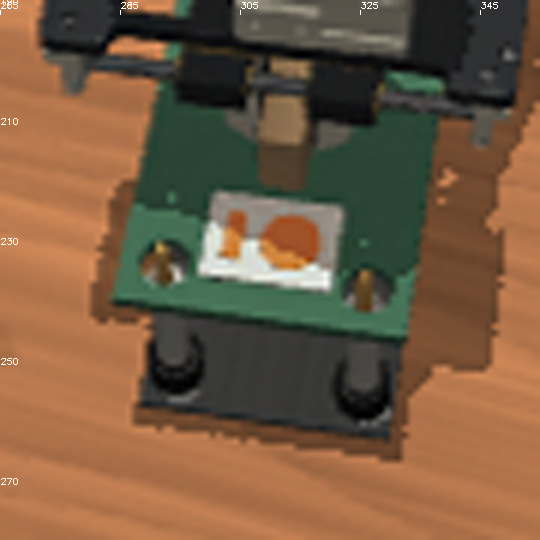

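Run:
```python
from h import *
y=np.load("pics/w6.png.npz");K,E=y["K"],y["E"];w=.1508
a=np.array([np.cos(w),np.sin(w)]);b=np.array([np.sin(w),-np.cos(w)])
z=143.76-33.2+8
H=onz(K,E,[(236,111.5),(404.7,111.5)],z)[:,:2];T=onz(K,E,[(230.8,111.2),(414.2,111.2)],132)[:,:2];S=onz(K,E,[(397.5,113.2)],102)[:,:2]
d=T.mean(0)-H.mean(0);print("tips-holes tool x,y",d@a,d@b,np.linalg.norm(T[0]-T[1]),"rot",((T[1]-T[0])@a/86,(H[1]-H[0])@a/86)); d=S[0]-H[1];print("right shoulder-hole",d@a,d@b)
```

```text
tips-holes tool x,y -0.3371825521433574 0.9804777568771929 85.79483647987725 rot (np.float64(-0.00028491462931366036), np.float64(-0.00028573830918023595))
right shoulder-hole -0.34000478662433087 0.4713959024005655
```

The correction is about -0.3 mm in x and +0.7 mm in y (tool axes). Lowering onto the shanks.

>>> step_arm:
  increments: "0 0 0 -0.3 0.7 2 -1; 0 0 0 -0.3 0.7 8 -1; 0 0 0 -0.3 0.7 16 -1; 0 0 0 -0.3 0.7 24 -1; 0 0 0 -0.3 0.7 32 -1; 0 0 0 -0.3 0.7 38 -1; 0 0 0 -0.3 0.7 40 -1; 0 0 0 -0.3 0.7 40 -1"

```text
time: 12.0
tool_pos: [514.7, 16.9, 103.2]
tcp_rot: [3.142, -0.0, 0.151]
contact_force: [-0.3, -0.9, -3.0]
grip_width: 19.5
```

Run:
```python
from h import *
apply(0,-.3,.7,40)
wristshot("w7.png");crop("w7.png",190,60,270,160,"w7c.png",3)
print(get_obs()["moment"])
```

```text
cmd [5.146176e+02 1.689390e+01 1.032410e+02 1.508000e-01]
12.0 [514.65  16.88 103.17] [ 3.1415 -0.      0.1508] [-0.3 -0.9 -3. ] 19.5
[0.02688558 0.01860337 0.01082204]
```

View pics/w7c.png

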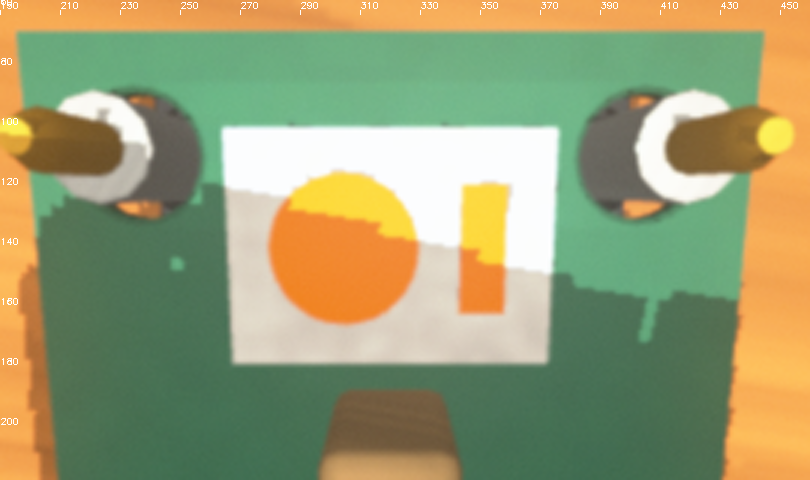

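The shanks are through the holes without contact forces. Lowering to the collars.

>>> step_arm:
  increments: "0 0 0 0 0 6 -1; 0 0 0 0 0 14 -1; 0 0 0 0 0 22 -1; 0 0 0 0 0 30 -1; 0 0 0 0 0 36 -1; 0 0 0 0 0 40 -1; 0 0 0 0 0 41.5 -1; 0 0 0 0 0 42.3 -1; 0 0 0 0 0 42.3 -1; 0 0 0 0 0 42.3 -1; 0 0 0 0 0 42.3 -1"

```text
time: 13.42
tool_pos: [514.7, 16.9, 61.2]
tcp_rot: [3.141, -0.0, 0.151]
contact_force: [-1.6, 0.5, 1.7]
grip_width: 19.8
```

Run:
```python
from h import *
apply(0,0,0,42.3)
wristshot("w8.png")
c=capture("scene");cv2.imwrite("pics/scene8.png",c["frame"][:,:,::-1]);crop("scene8.png",265,180,90,90,"scene8c.png",6)
```

```text
cmd [5.146176e+02 1.689390e+01 6.094100e+01 1.508000e-01]
13.425 [514.74  16.87  61.15] [ 3.1414e+00 -4.0000e-04  1.5080e-01] [-1.6  0.5  1.7] 19.8
```

View pics/scene8c.png

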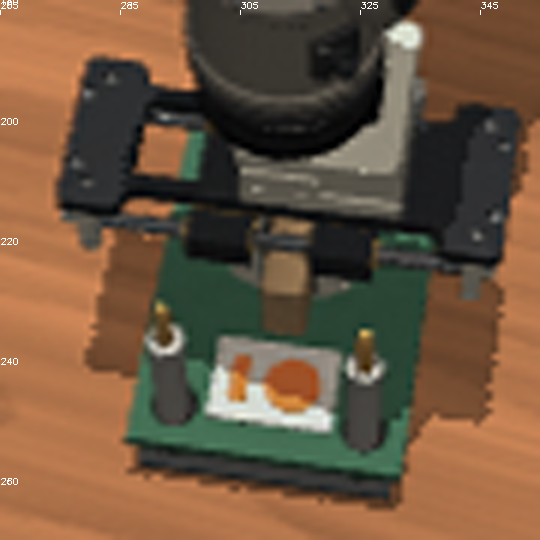

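The force went from -3.0 to +1.7 N and TCP z is 61.2, so the board is home at the collars. I'll press slightly, hold, let go and rise.

>>> step_arm:
  increments: "0 0 0 0 0 0.5 -1; 0 0 0 0 0 0.5 -1; 0 0 0 0 0 0.5 -1; 0 0 0 0 0 0.5 -1; 0 0 0 0 0 0 1; 0 0 0 0 0 0 1; 0 0 0 0 0 0 1; 0 0 0 0 0 0 1; 0 0 0 0 0 0 1; 0 0 0 0 0 0 1; 0 0 0 0 0 -10 1; 0 0 0 0 0 -60 1; 0 0 0 0 0 -120 1; 0 0 0 0 0 -180 1; 0 0 0 0 0 -225 1; 0 0 0 0 0 -250 1; 0 0 0 0 0 -250 1"

```text
time: 15.65
tool_pos: [515.2, 16.9, 313.4]
tcp_rot: [3.14, -0.005, 0.151]
contact_force: [0.5, -0.6, -0.5]
grip_width: 91.6
```

Run:
```python
from h import *
apply(0,0,0,-250)
wristshot("w9.png")
c=capture("scene");cv2.imwrite("pics/scene9.png",c["frame"][:,:,::-1]);crop("scene9.png",265,180,90,90,"scene9c.png",6)
inc(521.4,-318.7,300,-.314)
```

```text
cmd [5.146176e+02 1.689390e+01 3.109410e+02 1.508000e-01]
15.65 [515.19  16.86 313.39] [ 3.1401 -0.005   0.1509] [ 0.5 -0.6 -0.5] 91.6
rotz 0.4648  shift -43.7 332.8 10.9
```

View pics/scene9c.png

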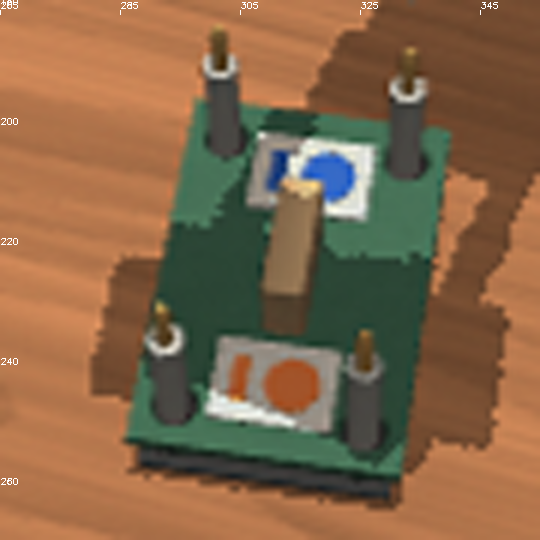

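View pics/w9.png

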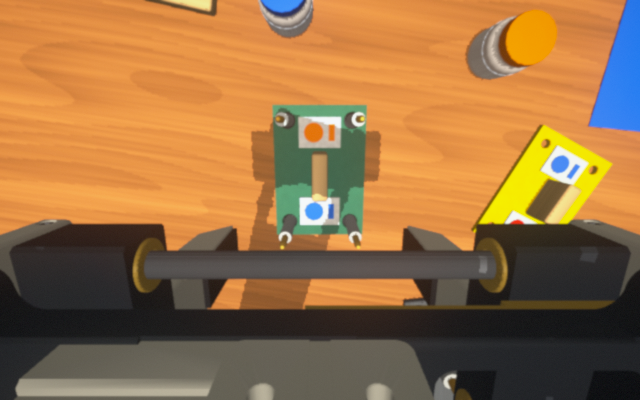

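Green is home and upright on all four posts. Going to yellow.

>>> step_arm:
  increments: "0 0 0.1 -8 55 0 1; 0 0 0.25 -16 115 0 1; 0 0 0.4 -24 175 10 1; 0 0 0.465 -32 235 40 1; 0 0 0.465 -40 290 80 1; 0 0 0.465 -43.5 325 120 1; 0 0 0.465 -43.5 332.7 165 1; 0 0 0.465 -43.5 332.7 210 1; 0 0 0.465 -43.5 332.7 245 1; 0 0 0.465 -43.5 332.7 265 1; 0 0 0.465 -43.5 332.7 273 1; 0 0 0.465 -43.5 332.7 274 1; 0 0 0.465 -43.5 332.7 274 1; 0 0 0.465 -43.5 332.7 274 1"

```text
time: 17.5
tool_pos: [522.0, -318.9, 37.9]
tcp_rot: [3.141, -0.002, -0.314]
contact_force: [1.2, -0.0, 0.5]
grip_width: 91.6
```

Run:
```python
from h import *
apply(.465,-43.5,332.7,274)
wristshot("w10.png");crop("w10.png",190,60,270,160,"w10c.png",3)
```

```text
cmd [ 5.215925e+02 -3.185653e+02  3.694100e+01 -3.142000e-01]
17.5 [ 522.   -318.87   37.88] [ 3.1409e+00 -1.6000e-03 -3.1410e-01] [ 1.2 -0.   0.5] 91.6
```

View pics/w10.png

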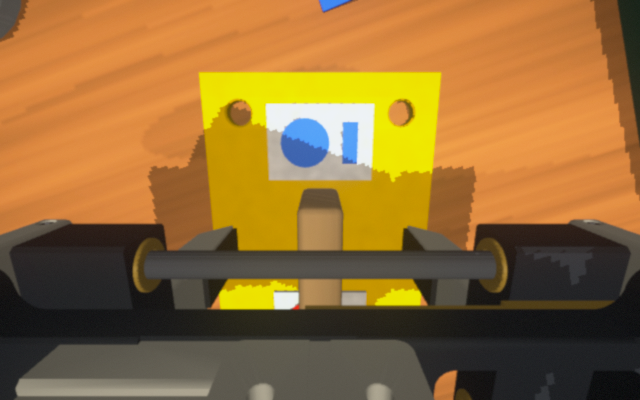

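The bar is centred between the jaws at about (320,205). Down 3.7 mm and close.

>>> step_arm:
  increments: "0 0 0 0 0 2 1; 0 0 0 0 0 3.7 1; 0 0 0 0 0 3.7 -1; 0 0 0 0 0 3.7 -1; 0 0 0 0 0 3.7 -1; 0 0 0 0 0 3.7 -1; 0 0 0 0 0 3.7 -1; 0 0 0 0 0 3.7 -1; 0 0 0 0 0 3.7 -1; 0 0 0 0 0 3.7 -1; 0 0 0 0 0 3.7 -1"

```text
time: 18.92
tool_pos: [521.6, -318.6, 33.3]
tcp_rot: [3.141, -0.0, -0.314]
contact_force: [-0.0, 0.1, -0.2]
grip_width: 19.9
```

Run:
```python
from h import *
apply(0,0,0,3.7)
wristshot("w11.png");crop("w11.png",190,60,270,160,"w11c.png",3)
```

```text
cmd [ 5.215925e+02 -3.185653e+02  3.324100e+01 -3.142000e-01]
18.925 [ 521.62 -318.6    33.25] [ 3.1415e+00 -1.0000e-04 -3.1420e-01] [-0.   0.1 -0.2] 19.9
```

View pics/w11c.png

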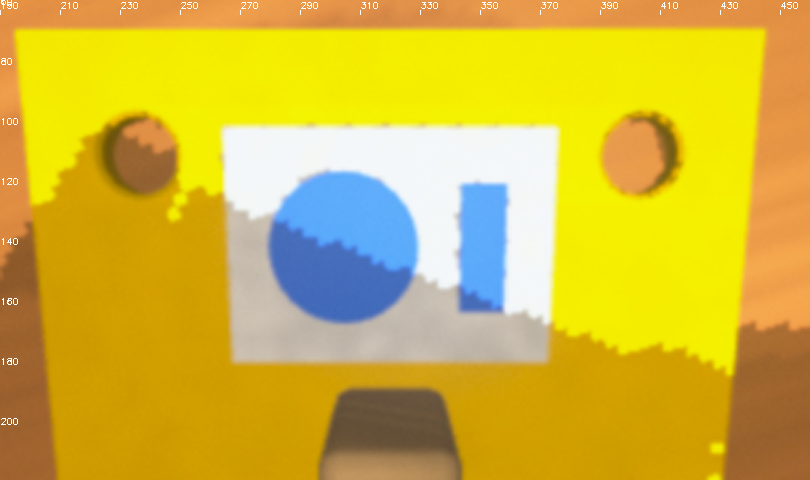

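>>> step_arm:
  increments: "0 0 0 0 0 -5 -1; 0 0 0 0 0 -20 -1; 0 0 0 0 0 -50 -1; 0 0 0 0 0 -85 -1; 0 0 0 0 0 -120 -1; 0 0 0 0 0 -155 -1; 0 0 0 0 0 -175 -1; 0 0 0 0 0 -182 -1; 0 0 0 0 0 -182 -1; 0 0 0 0 0 -182 -1"

```text
time: 20.23
tool_pos: [521.1, -318.2, 214.0]
tcp_rot: [-3.141, 0.002, -0.314]
contact_force: [-0.2, 0.8, -3.8]
grip_width: 19.9
```

Run:
```python
from h import *
apply(0,0,0,-182)
wristshot("w12.png")
inc(514.4,16.8,215.2,.151)
```

```text
cmd [ 5.215925e+02 -3.185653e+02  2.152410e+02 -3.142000e-01]
20.225 [ 521.1  -318.19  214.03] [-3.1409e+00  2.1000e-03 -3.1420e-01] [-0.2  0.8 -3.8] 19.9
rotz -0.4652  shift -110.5 -316.7 0.0
```

View pics/w12.png

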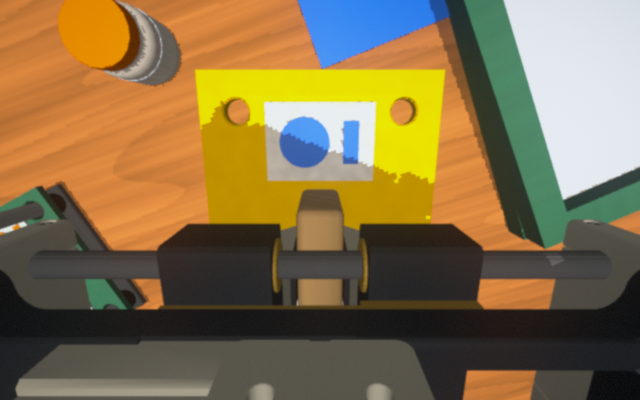

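Lifted cleanly and level. Moving over the stand.

>>> step_arm:
  increments: "0 0 -0.03 -4 -12 0 -1; 0 0 -0.08 -13 -38 0 -1; 0 0 -0.14 -26 -75 0 -1; 0 0 -0.2 -40 -115 0 -1; 0 0 -0.26 -54 -155 0 -1; 0 0 -0.32 -68 -195 0 -1; 0 0 -0.38 -82 -235 0 -1; 0 0 -0.43 -94 -270 0 -1; 0 0 -0.455 -104 -298 0 -1; 0 0 -0.465 -109 -313 0 -1; 0 0 -0.465 -110.5 -316.7 0 -1; 0 0 -0.465 -110.5 -316.7 0 -1; 0 0 -0.465 -110.5 -316.7 0 -1; 0 0 -0.465 -110.5 -316.7 0 -1; 0 0 -0.465 -110.5 -316.7 0 -1; 0 0 -0.465 -110.5 -316.7 0 -1"

```text
time: 22.28
tool_pos: [514.4, 16.6, 215.2]
tcp_rot: [3.141, -0.0, 0.15]
contact_force: [-0.4, 0.1, -4.8]
grip_width: 19.9
```

Run:
```python
from h import *
apply(-.465,-110.5,-316.7,0)
wristshot("w13.png");crop("w13.png",190,60,270,160,"w13c.png",3)
c=capture("scene");cv2.imwrite("pics/scene13.png",c["frame"][:,:,::-1]);crop("scene13.png",265,180,90,90,"scene13c.png",6)
```

```text
cmd [5.143801e+02 1.678100e+01 2.152410e+02 1.508000e-01]
22.275 [514.39  16.57 215.2 ] [ 3.1415 -0.      0.1504] [-0.4  0.1 -4.8] 19.9
```

View pics/w13c.png

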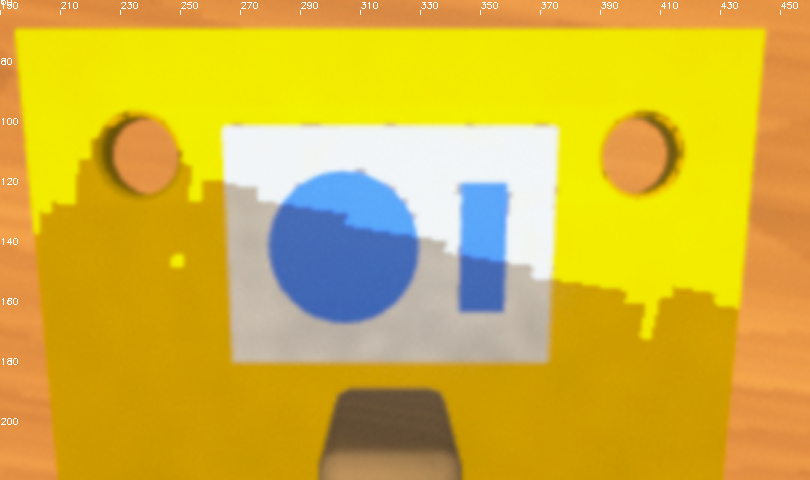

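View pics/scene13c.png

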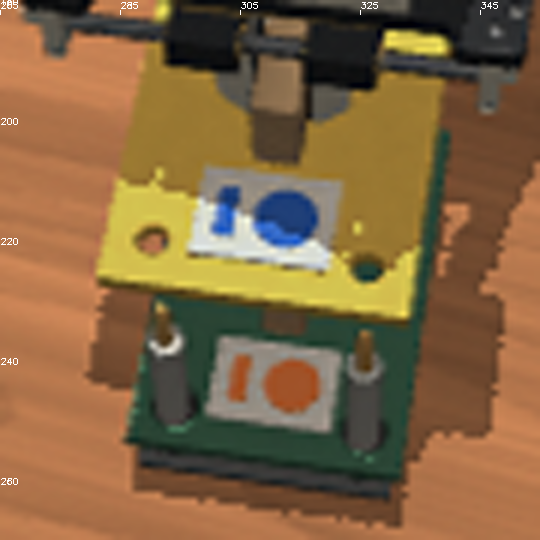

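Lowering to about 5 mm above the pin tips for a fine check.

>>> step_arm:
  increments: "0 0 0 0 0 8 -1; 0 0 0 0 0 20 -1; 0 0 0 0 0 32 -1; 0 0 0 0 0 40 -1; 0 0 0 0 0 44 -1; 0 0 0 0 0 45 -1; 0 0 0 0 0 45 -1; 0 0 0 0 0 45 -1; 0 0 0 0 0 45 -1"

```text
time: 23.5
tool_pos: [514.5, 16.8, 170.4]
tcp_rot: [3.141, -0.0, 0.151]
contact_force: [0.6, 0.1, -3.7]
grip_width: 19.8
```

Run:
```python
from h import *
apply(0,0,0,45)
wristshot("w14.png");crop("w14.png",210,80,220,60,"w14c.png",3)
c=capture("scene");cv2.imwrite("pics/scene14.png",c["frame"][:,:,::-1]);crop("scene14.png",270,190,80,80,"scene14c.png",7)
```

```text
cmd [5.143801e+02 1.678100e+01 1.702410e+02 1.508000e-01]
23.5 [514.5   16.77 170.44] [ 3.1414e+00 -5.0000e-04  1.5090e-01] [ 0.6  0.1 -3.7] 19.8
```

View pics/w14c.png

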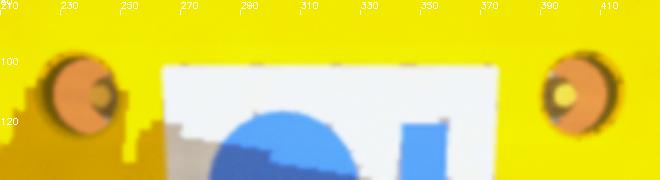

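View pics/scene14c.png

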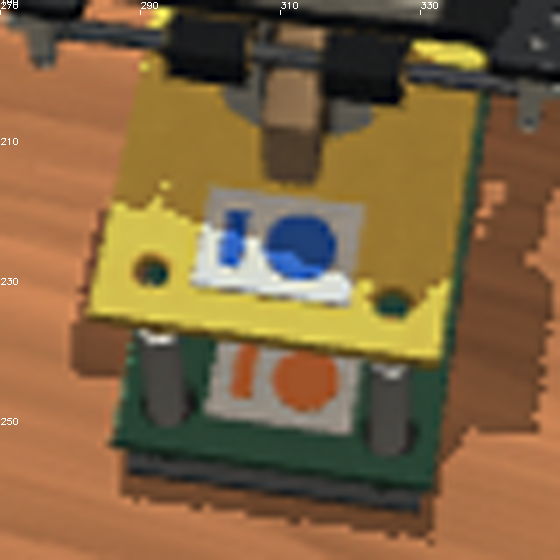

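Run:
```python
from h import *
y=np.load("pics/w14.png.npz");K,E=y["K"],y["E"];w=.1508
a=np.array([np.cos(w),np.sin(w)]);b=np.array([np.sin(w),-np.cos(w)])
z=170.44-33.25+8
H=onz(K,E,[(236.5,110.7),(404,110.7)],z)[:,:2];T=onz(K,E,[(243.5,111.5),(398.2,111.5)],132)[:,:2]
d=T.mean(0)-H.mean(0);print("tips-holes",d@a,d@b,np.linalg.norm(T[0]-T[1]),np.linalg.norm(H[0]-H[1]))
```

```text
tips-holes 0.06246947824519811 0.3502539640311938 85.47518966313137 85.47547673244753
```

Residual is 0.06/0.35 mm. Correcting y by 0.3 and lowering over the pins.

>>> step_arm:
  increments: "0 0 0 0 0.3 0 -1; 0 0 0 0 0.3 3 -1; 0 0 0 0 0.3 7 -1; 0 0 0 0 0.3 11 -1; 0 0 0 0 0.3 15 -1; 0 0 0 0 0.3 19 -1; 0 0 0 0 0.3 20 -1; 0 0 0 0 0.3 20 -1; 0 0 0 0 0.3 20 -1"

```text
time: 24.72
tool_pos: [514.5, 16.5, 150.4]
tcp_rot: [3.141, -0.0, 0.151]
contact_force: [-0.1, 0.3, -5.0]
grip_width: 19.8
```

Run:
```python
from h import *
apply(0,0,.3,20)
wristshot("w15.png");crop("w15.png",200,60,240,160,"w15c.png",3)
```

```text
cmd [5.144252e+02 1.648440e+01 1.502410e+02 1.508000e-01]
24.725 [514.54  16.46 150.35] [ 3.1414e+00 -3.0000e-04  1.5080e-01] [-0.1  0.3 -5. ] 19.8
```

View pics/w15c.png

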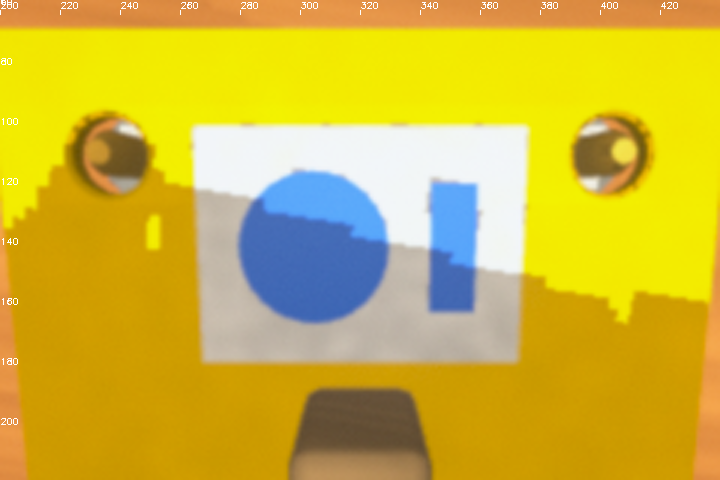

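The front pins are in the holes, symmetric, with no contact force. Lowering to the shoulders (about 15 mm).

>>> step_arm:
  increments: "0 0 0 0 0 3 -1; 0 0 0 0 0 7 -1; 0 0 0 0 0 11 -1; 0 0 0 0 0 13.5 -1; 0 0 0 0 0 14.8 -1; 0 0 0 0 0 15.5 -1; 0 0 0 0 0 15.5 -1; 0 0 0 0 0 15.5 -1; 0 0 0 0 0 15.5 -1; 0 0 0 0 0 15.5 -1"

```text
time: 26.02
tool_pos: [514.4, 16.5, 135.2]
tcp_rot: [3.141, -0.0, 0.151]
contact_force: [-4.1, 0.3, 6.0]
grip_width: 20.1
```

Run:
```python
from h import *
apply(0,0,0,15.5)
wristshot("w16.png")
c=capture("scene");cv2.imwrite("pics/scene16.png",c["frame"][:,:,::-1]);crop("scene16.png",270,190,80,80,"scene16c.png",7)
```

```text
cmd [5.144252e+02 1.648440e+01 1.347410e+02 1.508000e-01]
26.025 [514.38  16.47 135.18] [ 3.1414e+00 -2.0000e-04  1.5090e-01] [-4.1  0.3  6. ] 20.1
```

View pics/scene16c.png

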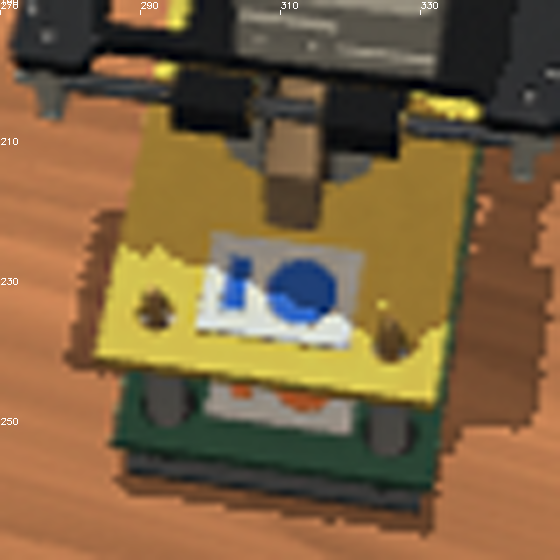

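Force went from -5 to +6 N at z 135.2, the expected home height. Hold, let go and rise.

>>> step_arm:
  increments: "0 0 0 0 0 0 -1; 0 0 0 0 0 0 -1; 0 0 0 0 0 0 -1; 0 0 0 0 0 -0.3 1; 0 0 0 0 0 -0.3 1; 0 0 0 0 0 -0.3 1; 0 0 0 0 0 -0.3 1; 0 0 0 0 0 -0.3 1; 0 0 0 0 0 -0.3 1; 0 0 0 0 0 -10 1; 0 0 0 0 0 -50 1; 0 0 0 0 0 -100 1; 0 0 0 0 0 -150 1; 0 0 0 0 0 -180 1; 0 0 0 0 0 -190 1; 0 0 0 0 0 -190 1; 0 0 0 0 0 -190 1; 0 0 0 0 0 -190 1"

```text
time: 28.38
tool_pos: [514.0, 16.5, 323.4]
tcp_rot: [-3.141, 0.002, 0.151]
contact_force: [-0.1, -0.6, -0.1]
grip_width: 92.4
```

Run:
```python
from h import *
apply(0,0,0,-190)
wristshot("w17.png");crop("w17.png",240,70,160,190,"w17c.png",3)
c=capture("scene");cv2.imwrite("pics/scene17.png",c["frame"][:,:,::-1]);crop("scene17.png",265,165,95,110,"scene17c.png",5)
```

```text
cmd [5.144252e+02 1.648440e+01 3.247410e+02 1.508000e-01]
28.375 [514.05  16.52 323.43] [-3.141e+00  2.500e-03  1.508e-01] [-0.1 -0.6 -0.1] 92.4
```

View pics/scene17c.png

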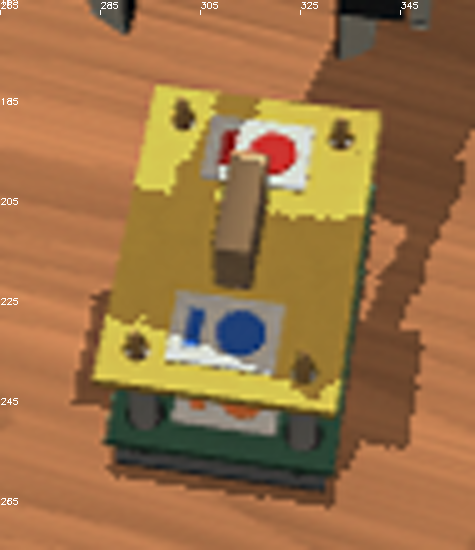

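View pics/w17c.png

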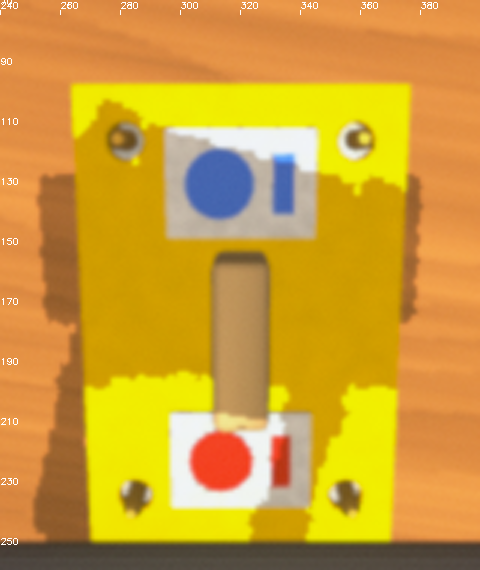

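View pics/scene17.png

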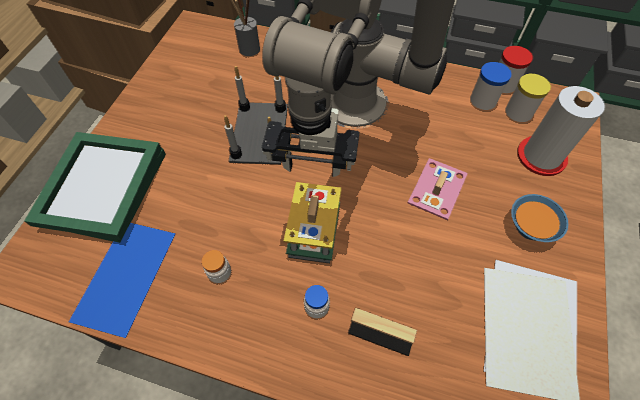

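The yellow board is on all four pins, the green one is below it on the collars, and the jars and squeegee haven't moved. One numeric check, then I hand in.

Run:
```python
from h import *
y=np.load("pics/w17.png.npz")
p=[(240+125/3,70+141/3),(240+357/3,70+141/3),(240+346/3,70+497/3),(240+136/3,70+497/3)]
print(fit(onz(y["K"],y["E"],p,110)))
from plant import close_job
print(get_obs()["contact_force"],close_job())
```

```text
(array([514.1,  15.3]), np.float64(0.151), [[0.3, 0.1], [0.3, 0.0], [-0.3, -0.0], [-0.3, -0.1]])
the job is handed in; nothing more can be done
[-0.13362998  0.26079227 -0.71229498] None
```

Both boards are on the smaller stand and let go, and I've handed the job in at about 28 s of the 70 s. `close_job` reports no verdict, so the result below rests on my own checks.

- **Green board:** I lowered it over the four posts onto the black collars while gripped. It came home at tool height 61.2 mm, where the force reading changed from -3.0 to +1.7 N.
- **Yellow board:** I lowered it over the pins onto the shoulders while gripped. It came home at tool height 135.2 mm, as expected, with the force going from -5 to +6 N.
- **Final images:** All four pins come up through the yellow board, and the green board sits on the collars below it. The jars, squeegee and pink board look unmoved, and the gripper is clear of everything.
- **Last measurement:** The yellow board is centred within about 1 mm of the stand and square to it, at yaw 0.151 against 0.152 rad.
- **Disagreement:** The wrist camera and the fixed cameras differed by about 2 mm in y, within the calibration tolerance. I aligned by comparing board holes to posts within the same picture, so it did not affect the fit.

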